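# Index the rotary stage and lift the specimen holder out level

## Task

The specimen holder is under the microscope head. Turn the rotary stage (it has a central grip bar) one position clockwise, seen from above, so that the holder comes out from under the head and the stage rests in its detent; then lift the holder off and finish while holding it in the air, level and still, about 10 cm above the stage. Do not bump the microscope, tip the holder, or disturb the covered dish on the stage or the things on the bench.

Things in the scene. Friction and masses are not known exactly. Their poses are not given: they have to be found in the camera images.
- stand: fixed black base of rotary stage and microscope. Origin on the bench under the stage's vertical turning axis, z up. Microscope column at its own -y side (275 mm from the axis, 70 mm wide in x, 55 in y); the head hangs over the stage at its own (0, -135) mm. The stage disc is 360 mm across, 20 mm thick, its top 55 mm above the bench.
- scope: white microscope, same origin and axes as the stand: column and arm up to 243 mm above the bench; head, 70 mm across, 165 to 245 mm above the bench, at the stand's (0, -135) mm; below it an objective 32 mm across, its tip 109 mm above the bench (10 mm over the holder at the start); above it a camera up to 311 mm. Not to be touched.
- turntable (a joint): angle of the rotary stage, rad, 0 at the start (holder under the head), growing clockwise seen from above. Detents pull it to every multiple of 1.047 (60 degrees): 0.12 N m to climb out, past half way it is drawn into the next; friction 0.03 N m, drag 0.1 N m s/rad. One position clockwise is 1.047; it can also turn further or back.
- hub_grip (a point): grip point of the stage's central black grip bar, on the turning axis, 97 mm above the bench. The bar is an upright slab 70 mm long along the point's x axis, 14 mm thick along its y axis, from 73 to 109 mm above the bench, on a round hub 48 mm across; it turns with the stage.
- holder: specimen holder, 0.2 to 0.42 kg, loose: a round steel foot 70 mm across, 8 mm thick, and centred on it an aluminium block 54 mm long along its x axis, 36 mm wide along its y axis, from 8 to 44 mm above the underside, with a round window on top. Origin at the centre of the underside (55 mm above the bench when seated), z up; centre of mass on its axis.
- dish: bystander: covered round glass dish, 70 mm across and 18 mm high, loose on the station straight across from the holder; origin at the centre of the underside. It rides round with the stage.
- seat_dish (a point): centre of the dish's station on the stage's top surface; turns with the stage.
- objective: bystander: spare objective lens standing on the bench, 32 mm across, 62 mm high; origin at the centre of the underside.
- slidebox: bystander: closed grey plastic slide box on the bench, 85 x 50 x 30 mm; origin at the centre of the underside.
- seat_holder (a point): centre of the holder's station, on the stage's top surface; turns with the stage. Six such stations lie 60 degrees apart on a circle of 130 mm radius, each a dark round patch with three steel studs (8 mm across, 6 mm high) around it that locate a 70 mm round foot with 1.5 mm play.
There are look-alikes about, which are no part of the job. Leave any pink or yellow look-alike of the holder alone.

How it is judged:
By the outcome, as a careful person would: the job done as asked, in the order asked, and still so for the second after the job is handed in, while the arm keeps its last pose, push and grip.
It also fails if it takes over 48 s, if anything falls off the work surface, if the arm or the gripper's body presses on something with over 40 N, if the wrist force passes 120 N, or if a joint passes its speed limit or range.

## Robot

A 6-joint arm with a two-finger parallel gripper is mounted at the origin on the work surface. World frame = base frame: x ahead of the robot, y to its left, z up, the work surface at z = 0. Lengths are in mm, angles in rad, forces in N, time in s.
With the tool pointing down it reaches from about 350 to 725 mm from the base axis. Payload 6 kg.
Tool frame: the origin (TCP) lies at the very end of the fingers, on their centre line; the grasp point (between the pads) lies 19 mm behind it (r.pinch_z is the distance from the TCP to the grasp point, in mm); z points along the fingers, y is the line along which they close (so a half turn about z gives the same grasp; the last joint's range is limited). The gripper opens to 85 mm and grips with 20 to 120 N. Pads are 22 mm wide; open, the fingers measure 114 mm over their backs; the gripper's body (76 mm by 85 mm) begins 54 mm behind the grasp point. The pads swing forward as they close: fully open they stand 13 mm farther back than shut.
Start: joints at [-1.003, 0.04, 0.085, 0, -1.615, -0.334], TCP at [139.016, -583.651, 231.261] pointing down, gripper open.
Joint ranges: [-2.56, 2.56], [-1.29, 2.01], [-1.08, 1.49], [-3.29, 1.98], [-2.81, -0.18], [-2.99, 2.99]. Speed limits (rad/s): [2.57, 2.57, 3.01, 3.14, 3.14, 3.14].

## Interface

Orientations are given as a rotation vector (axis times angle).
In Python, from cell import r gives the robot as it stands.
- The arm moves only by the tool play_rows, never from a script. Its arguments are lists of equal length, an entry for each row: "slide": the shift along the tool's x, y, z in cm, a list of three; "twist": the turn, a rotation vector about the tool's x, y, z in rad, a list of three; "jaw": the opening, from 0 (shut) to 1 (fully open). A call has 1 to 10 rows; each row shifts and turns the commanded pose from where the row before left it, along the tool's axes as they then stand; what a row does not reach is not made up. A row lasts 1/10 s, in which the tool goes at most 50 mm and 8.59 degrees, less where a joint would pass 70% of its speed; a pose out of reach is approached as far as the arm can. A call with a gripper value outside its range is refused whole. The fingers move at their own pace and stop on an object; "grip_force" is the grip in N (left out, the last holds). Time passes only in rows, so rows that do not move let the fingers close. It gives the time, the measured TCP pose, the force, the opening and the grip force at its end, in the units of the state.
- r.get_obs(): the state, without advancing time (a new reading comes with each control period).
- r.grab_frame(name): name is "scene" or "top" or "wrist"; returns a dict with "image" (400x640x3 uint8, blue, green, red), "z_map" (400x640 float32, mm along the optical axis (not along the pixel's ray), 0 where there is no reading), "mtx" (3x3 intrinsics, pixels), "eye" and "rotation" of the camera in the world. Camera axes: x right, y up, looking along -z (the intrinsics and any distortion apply to the point x, -y, -z); pixel columns grow to the right and rows downward; lengths in mm; the calibration is good to about 2 mm. A picture is of the moment at which its call begins.
- r.finish_job(): hands the job in; it is judged then, once.
Trained networks look in a picture, given as the dict that the camera call returned (one of the last four; its "shot" number tells which), for a name from the list of things; names that differ only in an ending like _2 or _b are one class to them, and where a whole thing is asked for, a point or a joint stands for the part that bears it (a point fixed in the world has none). Each returns a list of dicts, best first, with "conf" (0 to 1); they miss things now and then, are a little off and sometimes report something else, mostly with a low value. They report only what shows in the picture. A call takes as long as a camera call. They do not tell look-alikes from the thing itself.
- r.search_frame(label, picture): "bbox" ([left, top, width, height] as shares, 0 to 1, of the picture: columns of its width, rows of its height, round what is visible of it).
- r.outline_of(label, picture): "mask" (400x640 bool, what is visible of it) and "bbox" ([left, top, width, height] as shares, 0 to 1, of the picture: columns of its width, rows of its height, round what is visible of it).
- r.mark_of(label, picture): "location" ([row, column] as shares, 0 to 1, of the picture: columns of its width, rows of its height: a listed point, or the origin of a listed thing).
The state is a dict: "clock": time; "qpos": joint angles; "qd": joint speeds; "effort": joint torques, N m; "eef_pos": TCP position; "orientation": TCP orientation; "wrist_force": force on the tool from outside, world axes, zero at the start; "moment": the same for the moment, N m; "opening": finger opening in mm; "finger_force": force on a finger pad.
Only numpy, scipy, OpenCV 4.12 (cv2) and the standard library are available. Lean on these libraries where they do the work, as an engineer would, in place of code of your own. Each camera call takes 0.05 s, during which the arm holds its last target. There are 200 camera calls.

## Working session

There is one attempt and no reset: what is moved stays moved. The work goes in short steps, Python scripts to look and compute and a tool call to move; the robot and the scene stay as the last step left them, time stands still between calls to the robot, and variables do not carry over. Pictures are saved under pics/ and viewed, at most 10 in all, crops included, and the job is handed in when it is done.

Besides the shell and the picture viewer there is one more tool, called after ">>>" in YAML: its name, and indented under it one key for each argument. play_rows: Moves the arm, as the interface text tells. Its arguments: {"type":"object","properties":{"slide":{"type":"array"},"twist":{"type":"array"},"jaw":{"type":"array"},"grip_force":{"type":"number"}},"required":["slide","twist","jaw"]}

```bash
ls; mkdir -p pics
cat > h.py <<'E'
import numpy as np, cv2
from cell import r
def px2w(f,u,v,z=None,d=None):
    K=np.array(f["mtx"]);R=np.array(f["rotation"])
    if R.shape!=(3,3): R=cv2.Rodrigues(R)[0]
    p=np.array([(u-K[0,2])/K[0,0],-(v-K[1,2])/K[1,1],-1.0])
    w=R@p; e=np.array(f["eye"]).ravel()
    s=(z-e[2])/w[2] if z is not None else d
    return e+s*w
def mask_pts(f,m):
    v,u=np.nonzero(m&(f["z_map"]>0)); d=f["z_map"][v,u]
    K=np.array(f["mtx"]);R=np.array(f["rotation"])
    p=np.stack([(u-K[0,2])/K[0,0]*d,-(v-K[1,2])/K[1,1]*d,-d])
    return (R@p).T+np.array(f["eye"]).ravel()
E
python3 - <<'E'
from h import *
fs={n:r.grab_frame(n) for n in("scene","top")}
for n,f in fs.items():
    print(n,f["eye"],f["rotation"],f["mtx"],{k for k in f})
    im=f["image"].copy()
    for l,z in(("stand",0),("hub_grip",97),("holder",55),("dish",55),("seat_dish",55),("seat_holder",55),("objective",0),("slidebox",0),("scope",0)):
        for q in r.mark_of(l,f)[:3]:
            v,u=q["location"][0]*400,q["location"][1]*640
            print(n,l,round(q["conf"],2),int(u),int(v),px2w(f,u,v,z=z).round(1))
            cv2.circle(im,(int(u),int(v)),3,(0,0,255),-1);cv2.putText(im,l,(int(u),int(v)),0,.4,(0,0,255))
    cv2.imwrite(f"pics/{n}1.png",im)
print(r.get_obs())
E
```

```text
pics
scene [1161.909436    171.76178311  704.59120188] [0.56057396 0.71631429 1.67411077] [[409.24999957   0.         318.68498942]
 [  0.         409.24999957 204.33283992]
 [  0.           0.           1.        ]] {'rotation', 'image', 'eye', 'mtx', 'z_map', 'shot'}
scene stand 0.92 328 256 [611.6  64.4   0. ]
scene hub_grip 0.58 332 226 [611.   72.6  97. ]
scene holder 0.82 280 214 [560.4 -54.   55. ]
scene holder 0.65 179 203 [ 571.6 -291.6   55. ]
scene dish 0.58 385 265 [652.4 188.4  55. ]
scene seat_dish 0.69 387 269 [662.8 192.2  55. ]
scene seat_dish 0.22 281 212 [554.1 -54.2  55. ]
scene seat_holder 0.57 279 214 [559.  -57.4  55. ]
scene objective 0.75 445 287 [641.8 313.6   0. ]
scene slidebox 0.8 433 357 [796.8 292.7   0. ]
top [ 456.87137526   22.50699387 1192.76187495] [ 0.03522255 -0.04498903 -1.55767569] [[430.42272002   0.         320.31356045]
 [  0.         430.42272002 195.79063789]
 [  0.           0.           1.        ]] {'rotation', 'image', 'eye', 'mtx', 'z_map', 'shot'}
top stand 0.87 300 163 [608.7  73.1   0. ]
top hub_grip 0.61 300 163 [596.4  68.   97. 
[... 434 characters left out ...]
 [611.3  68.5   0. ]
{'clock': 1.0, 'qpos': array([-1.00327509e+00,  4.01991720e-02,  8.48337098e-02,  1.15554846e-05,
       -1.61552767e+00, -3.33713162e-01]), 'qd': array([-0.00135353, -0.00091118, -0.00063586, -0.00134179,  0.00043602,
       -0.0005459 ]), 'effort': array([ 6.26502174e-05, -3.67935097e+01,  3.47443807e+01,  6.93278611e+00,
       -9.58105884e-04, -7.59639818e-08]), 'eef_pos': array([ 139.02797594, -583.65022961,  231.28251264]), 'orientation': array([ 3.66421960e-01, -3.12009762e+00, -1.28980232e-04]), 'wrist_force': array([-0.19033517, -0.20819435,  0.10859413]), 'moment': array([ 0.015859  , -0.01350827,  0.00494029]), 'finger_force': 0.0, 'opening': 85.7506480756801}
```

View pics/scene1.png

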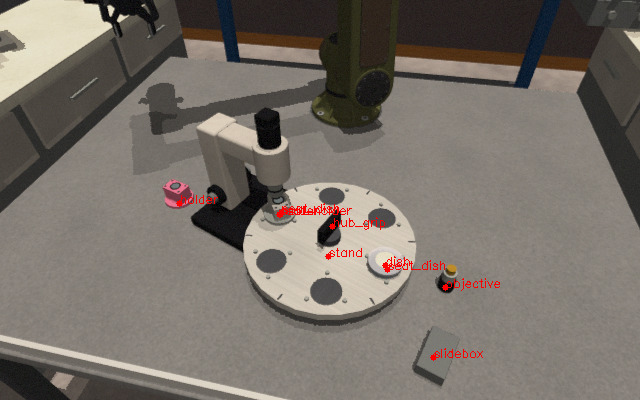

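View pics/top1.png

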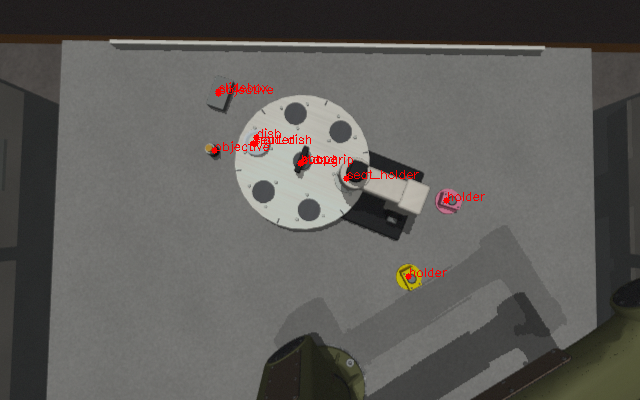

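The scene image shows the scope head above the holder at about (280,214), the hub at (332,226) and the dish at (385,262). The pink and yellow look-alikes are off the stage, with pink at (179,203). The top image shows the stage centre at about (300,163). Next I'll refine the axis and the bar yaw from depth.

Run:
```python
from h import *
P={}
for n in("scene","top"):
    f=r.grab_frame(n); p=mask_pts(f,np.ones((400,640),bool))
    d=p[np.hypot(p[:,0]-610,p[:,1]-69)<230]
    s=d[(abs(d[:,2]-55)<6)]
    # disc: edge points = convex hull
    h=cv2.convexHull(s[:,:2].astype(np.float32))[:,0]
    print(n,"disc",cv2.minEnclosingCircle(h), "z",np.median(s[:,2]), cv2.fitEllipse(h))
    b=d[(np.hypot(d[:,0]-610,d[:,1]-69)<50)&(d[:,2]>88)&(d[:,2]<118)]
    print("bar",len(b),b.mean(0).round(1),np.percentile(b[:,2],[5,50,95]).round(1),cv2.minAreaRect(b[:,:2].astype(np.float32)))
    t=b[b[:,2]>104]; c=np.linalg.svd(t[:,:2]-t[:,:2].mean(0),full_matrices=False)[2][0]; print("axis deg",np.degrees(np.arctan2(c[1],c[0])),len(t),t.mean(0))
    if n=="top": cv2.imwrite("pics/crop.png",cv2.resize(f["image"][90:240,225:440],None,fx=3.5,fy=3.5,interpolation=2))
    for l,z in(("holder",99),("dish",73)):
        for q in r.outline_of(l,f)[:3]:
            m=mask_pts(f,q["mask"]);print(l,q["conf"],np.median(m,0).round(1),len(m))
```

```text
Traceback (most recent call last):
  File "h.py", line 14, in mask_pts
    return (R@p).T+np.array(f["eye"]).ravel()
           ~~~~~~~^~~~~~~~~~~~~~~~~~~~~~~~~~~
ValueError: operands could not be broadcast together with shapes (254998,) (3,)
```

```bash
sed -i '/^def mask_pts/,$ s/R=np.array(f\["rotation"\])/R=cv2.Rodrigues(np.array(f["rotation"]))[0]/' h.py
python3 - <<'E'
from h import *
P={}
for n in("scene","top"):
    f=r.grab_frame(n); p=mask_pts(f,np.ones((400,640),bool))
    d=p[np.hypot(p[:,0]-610,p[:,1]-69)<230]
    s=d[(abs(d[:,2]-55)<6)]
    h=cv2.convexHull(s[:,:2].astype(np.float32))[:,0]
    print(n,"disc",cv2.minEnclosingCircle(h), "z",np.median(s[:,2]), cv2.fitEllipse(h))
    b=d[(np.hypot(d[:,0]-610,d[:,1]-69)<50)&(d[:,2]>88)&(d[:,2]<118)]
    print("bar",len(b),b.mean(0).round(1),np.percentile(b[:,2],[5,50,95]).round(1),cv2.minAreaRect(b[:,:2].astype(np.float32)))
    t=b[b[:,2]>104]; c=np.linalg.svd(t[:,:2]-t[:,:2].mean(0),full_matrices=False)[2][0]; print("axis deg",np.degrees(np.arctan2(c[1],c[0])),len(t),t.mean(0))
    if n=="top": cv2.imwrite("pics/crop.png",cv2.resize(f["image"][90:240,225:440],None,fx=3.5,fy=3.5,interpolation=2))
    for l,z in(("holder",99),("dish",73)):
        for q in r.outline_of(l,f)[:3]:
            m=mask_pts(f,q["mask"]);print(l,q["conf"],np.median(m,0).round(1),len(m))
E
```

```text
scene disc ((607.8341064453125, 64.61482238769531), 181.03836059570312) z 56.45083698609204 ((608.3853149414062, 64.43760681152344), (357.7647705078125, 359.5470275878906), 102.63272094726562)
bar 342 [613.8  65.2 104.5] [ 90.1 108.2 111.8] ((609.3828735351562, 64.46490478515625), (14.887640953063965, 69.90899658203125), 68.432861328125)
axis deg -21.81635498360856 213 [611.25261542  64.62402015 109.63556724]
holder 0.76 [576.8 -49.2  75.3] 711
holder 0.63 [ 522.6 -329.7   26.9] 691
dish 0.82 [660.6 184.4  74.1] 951
top disc ((608.0270385742188, 65.80294799804688), 179.87318420410156) z 55.25019693183049 ((607.753662109375, 65.65461730957031), (357.68634033203125, 357.9595642089844), 53.80548858642578)
bar 169 [606.5  65.5 107.7] [ 98.4 108.7 111.9] ((607.1944580078125, 65.68451690673828), (14.277584075927734, 69.22195434570312), 68.40949249267578)
axis deg 158.63190904153097 153 [607.25739468  65.57260164 108.80381495]
holder 0.77 [ 303.9 -222.3   40.2] 501
holder 0.7 [ 507.1 -329.7   39.4] 527
dish 0.83 [655.2 186.2  73.3] 541
```

View pics/crop.png

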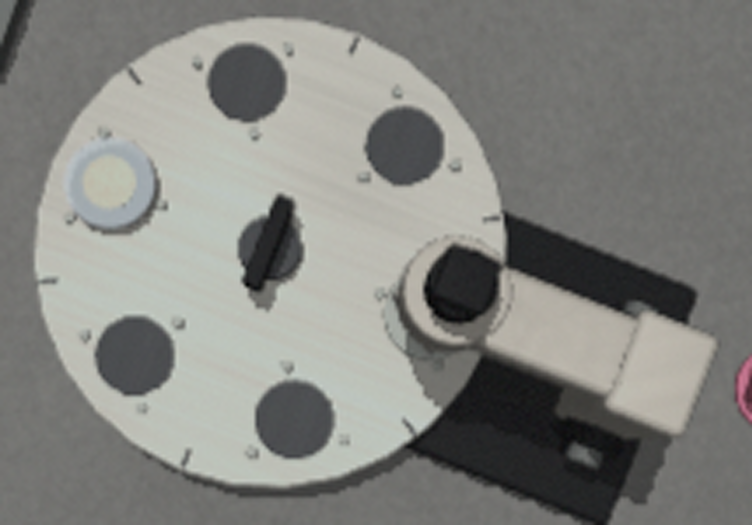

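```bash
cat > plan.py <<'E'
import sys
from h import *
# segs: (x,y,z,yaw_of_tool_y_deg,nrows)
def plan(segs):
    o=r.get_obs(); p=np.array(o["eef_pos"]); R0=cv2.Rodrigues(np.array(o["orientation"]))[0]
    yaw=np.arctan2(R0[1,1],R0[0,1]); print("now",p.round(1),np.degrees(yaw).round(1),"tilt",(R0[:,2]).round(4),o["qpos"].round(2),round(o["clock"],2),o["wrist_force"].round(1))
    for x,y,z,a,n in segs:
        q=np.array([x,y,z],float); a=np.radians(a); da=(a-yaw)/n
        sl=[]
        for i in range(n):
            c,s=np.cos(yaw),np.sin(yaw); Y=np.array([c,s,0]);Z=np.array([0,0,-1.]);X=np.cross(Y,Z)
            d=(q-p)/n; sl.append([round(float(d@k)/10,2) for k in(X,Y,Z)]); yaw+=da
        print(n,sl if abs(da)>1e-3 else sl[:1],"twist z",round(-da,4)); p=q
E
python3 -c "
from plan import *
plan([(219,-358,300,103.4,5),(384,-171,300,145,5),(430,60,300,190,6),(608,65.3,300,248.4,7)])"
```

```text
now [ 139.  -583.7  231.3] 103.4 tilt [-0.  0. -1.] [-1.    0.04  0.08 -0.   -1.62 -0.33] 1.35 [ 1.3 -0.   0.3]
5 [[-2.6, 4.02, -1.37]] twist z -0.0
5 [[-4.08, 2.87, 0.0], [-4.45, 2.25, 0.0], [-4.73, 1.59, 0.0], [-4.91, 0.88, 0.0], [-4.99, 0.17, 0.0]] twist z -0.1452
6 [[-3.59, 1.58, 0.0], [-3.77, 1.1, 0.0], [-3.88, 0.6, 0.0], [-3.92, 0.08, 0.0], [-3.9, -0.43, 0.0], [-3.81, -0.93, 0.0]] twist z -0.1309
7 [[0.37, -2.52, 0.0], [0.73, -2.44, 0.0], [1.07, -2.31, 0.0], [1.4, -2.13, 0.0], [1.69, -1.9, 0.0], [1.95, -1.63, 0.0], [2.17, -1.33, 0.0]] twist z -0.1456
```

>>> play_rows:
  slide:
    - [-2.6,4.02,-1.37]
    - [-2.6,4.02,-1.37]
    - [-2.6,4.02,-1.37]
    - [-2.6,4.02,-1.37]
    - [-2.6,4.02,-1.37]
    - [-4.08,2.87,0]
    - [-4.45,2.25,0]
    - [-4.73,1.59,0]
    - [-4.91,0.88,0]
    - [-4.9,0.17,0]
  twist:
    - [0,0,0]
    - [0,0,0]
    - [0,0,0]
    - [0,0,0]
    - [0,0,0]
    - [0,0,-0.145]
    - [0,0,-0.145]
    - [0,0,-0.145]
    - [0,0,-0.145]
    - [0,0,-0.145]
  jaw: [1,1,1,1,1,1,1,1,1,1]

```text
clock: 2.35
eef_pos: [384.4, -169.7, 300.4]
orientation: [-1.458, 2.781, -0.001]
wrist_force: [0.7, -0.6, 0.1]
opening: 85.4
finger_force: 0.0
```

```bash
python3 -c "
from plan import *
plan([(430,60,300,190,6),(608,65.3,300,248.4,8)])"
```

```text
now [ 384.4 -169.7  300.4] 145.3 tilt [ 1.8e-03  2.0e-04 -1.0e+00] [ 0.07 -0.43 -0.19 -0.   -1.81 -0.68] 2.35 [ 0.7 -0.6  0.1]
6 [[-3.58, 1.55, 0.01], [-3.75, 1.08, 0.01], [-3.86, 0.58, 0.01], [-3.9, 0.08, 0.01], [-3.88, -0.43, 0.01], [-3.79, -0.93, 0.01]] twist z -0.13
8 [[0.32, -2.2, 0.0], [0.6, -2.14, 0.0], [0.87, -2.05, 0.0], [1.12, -1.92, 0.0], [1.35, -1.77, 0.0], [1.57, -1.58, 0.0], [1.76, -1.37, 0.0], [1.92, -1.13, 0.0]] twist z -0.1274
```

>>> play_rows:
  slide:
    - [-3.58,1.55,0]
    - [-3.75,1.08,0]
    - [-3.86,0.58,0]
    - [-3.9,0.08,0]
    - [-3.88,-0.43,0]
    - [-3.79,-0.93,0]
    - [0.32,-2.2,0]
    - [0.6,-2.14,0]
    - [0.87,-2.05,0]
    - [1.12,-1.92,0]
  twist:
    - [0,0,-0.13]
    - [0,0,-0.13]
    - [0,0,-0.13]
    - [0,0,-0.13]
    - [0,0,-0.13]
    - [0,0,-0.13]
    - [0,0,-0.1274]
    - [0,0,-0.1274]
    - [0,0,-0.1274]
    - [0,0,-0.1274]
  jaw: [1,1,1,1,1,1,1,1,1,1]

```text
clock: 3.35
eef_pos: [520.3, 59.8, 299.8]
orientation: [-2.837, 1.349, -0.0]
wrist_force: [0.1, 0.4, 0.8]
opening: 85.3
finger_force: 0.0
```

>>> play_rows:
  slide:
    - [1.35,-1.77,0]
    - [1.57,-1.58,0]
    - [1.76,-1.37,0]
    - [1.92,-1.13,0]
    - [0,0,0]
    - [0,0,0]
    - [0,0,0]
  twist:
    - [0,0,-0.1274]
    - [0,0,-0.1274]
    - [0,0,-0.1274]
    - [0,0,-0.1274]
    - [0,0,0]
    - [0,0,0]
    - [0,0,0]
  jaw: [1,1,1,1,1,1,1]

```text
clock: 4.05
eef_pos: [608.2, 61.7, 300.3]
orientation: [-3.083, 0.601, -0.001]
wrist_force: [0.2, -0.7, 0.1]
opening: 85.3
finger_force: 0.0
```

Run:
```python
from plan import *
f=r.grab_frame("wrist"); print(f["eye"],f["rotation"])
p=mask_pts(f,np.ones((400,640),bool))
b=p[(np.hypot(p[:,0]-608,p[:,1]-65)<60)&(p[:,2]>100)&(p[:,2]<120)]
print(len(b)); 
if len(b)>20: print(b.mean(0),cv2.minAreaRect(b[:,:2].astype(np.float32)))
cv2.imwrite("pics/w1.png",f["image"])
plan([(608,65.3,80,248.4,5)])
```

```text
[668.8959836   39.20835649 442.34626586] [-0.17125426  0.25689182 -1.94383472]
924
[608.8925352   67.47702682 108.26083476] ((607.67236328125, 68.25697326660156), (13.329697608947754, 69.72581481933594), 68.01338195800781)
now [608.1  61.7 300.6] -112.0 tilt [ 1.1e-03  4.0e-04 -1.0e+00] [ 0.43  0.09  0.26  0.   -1.74  0.76] 4.1 [-0.6  0.5 -0. ]
5 [[-0.03, -0.07, 4.41], [0.05, -0.05, 4.41], [0.06, 0.04, 4.41], [-0.02, 0.07, 4.41], [-0.07, 0.01, 4.41]] twist z -1.2581
```

View pics/w1.png

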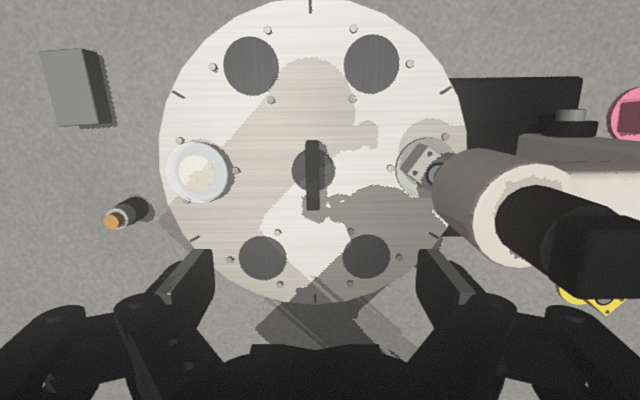

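The wrist view shows the bar at (313,175) lying between the open fingers. The holder is under the head at (425,160) and the dish is at (198,170).

```bash
python3 -c "
from plan import *
plan([(608,66.2,81,-111.7,6)])"
```

```text
now [608.1  61.7 300.6] -112.0 tilt [ 1.1e-03  4.0e-04 -1.0e+00] [ 0.43  0.09  0.26  0.   -1.74  0.76] 4.1 [-0.6  0.5 -0. ]
6 [[-0.03, -0.07, 3.66]] twist z -0.001
```

>>> play_rows:
  slide:
    - [-0.03,-0.07,3.6]
    - [-0.03,-0.07,3.6]
    - [-0.03,-0.07,3.6]
    - [-0.03,-0.07,3.6]
    - [-0.03,-0.07,3.6]
    - [-0.03,-0.07,2.0]
    - [0,0,2.0]
    - [0,0,0]
    - [0,0,0]
  twist:
    - [0,0,0]
    - [0,0,0]
    - [0,0,0]
    - [0,0,0]
    - [0,0,0]
    - [0,0,0]
    - [0,0,0]
    - [0,0,0]
    - [0,0,0]
  jaw: [1,1,1,1,1,1,1,1,1]

```text
clock: 5.0
eef_pos: [608.5, 66.3, 81.0]
orientation: [-3.084, 0.599, -0.002]
wrist_force: [-0.2, -1.0, 0.9]
opening: 85.2
finger_force: 0.0
```

>>> play_rows:
  slide:
    - [0,0,0]
    - [0,0,0]
    - [0,0,0]
    - [0,0,0]
    - [0,0,0]
    - [0,0,0]
    - [0,0,0]
    - [0,0,0]
    - [0,0,0]
    - [0,0,0]
  twist:
    - [0,0,0]
    - [0,0,0]
    - [0,0,0]
    - [0,0,0]
    - [0,0,0]
    - [0,0,0]
    - [0,0,0]
    - [0,0,0]
    - [0,0,0]
    - [0,0,0]
  jaw: [0.7,0.5,0.4,0.3,0.25,0.2,0.15,0.1,0.05,0.05]
  grip_force: 30

```text
clock: 6.0
eef_pos: [607.9, 64.9, 79.9]
orientation: [3.082, -0.6, -0.002]
wrist_force: [-2.8, -4.6, 3.0]
opening: 13.6
finger_force: 29.4
```

>>> play_rows:
  slide:
    - [0,0,0]
    - [0,0,0]
    - [0,0,0]
    - [0,0,0]
    - [0,0,0]
    - [0,0,0]
    - [0,0,0]
    - [0,0,0]
    - [0,0,0]
    - [0,0,0]
  twist:
    - [0,0,0.015]
    - [0,0,0.03]
    - [0,0,0.035]
    - [0,0,0.035]
    - [0,0,0.035]
    - [0,0,0.04]
    - [0,0,0.04]
    - [0,0,0.04]
    - [0,0,0.04]
    - [0,0,0.04]
  jaw: [0.05,0.05,0.05,0.05,0.05,0.05,0.05,0.05,0.05,0.05]

```text
clock: 7.0
eef_pos: [607.7, 64.7, 79.9]
orientation: [2.929, -1.129, -0.002]
wrist_force: [-3.5, -5.0, 2.3]
opening: 13.6
finger_force: 30.0
```

```bash
python3 -c "
from plan import *
plan([]);print(r.get_obs()['moment'])
f=r.grab_frame('scene')
for q in r.mark_of('holder',f)[:3]:
  v,u=q['location'][0]*400,q['location'][1]*640; print(q['conf'],u,v,px2w(f,u,v,z=55))
"
```

```text
now [607.7  64.7  79.9] -132.2 tilt [-0.002  -0.0024 -1.    ] [ 0.43  0.11 -0.12  0.   -1.34  0.4 ] 7.0 [-3.5 -5.   2.3]
[-1.47434933  0.98432064  0.26863392]
0.88 179.77599999999998 201.6 [ 566.84455952 -293.76407509   55.        ]
0.78 296.384 203.52 [518.79912433 -28.56270754  55.        ]
```

>>> play_rows:
  slide:
    - [0,0,0]
    - [0,0,0]
    - [0,0,0]
    - [0,0,0]
    - [0,0,0]
    - [0,0,0]
    - [0,0,0]
    - [0,0,0]
    - [0,0,0]
    - [0,0,0]
  twist:
    - [0,0,0.04]
    - [0,0,0.045]
    - [0,0,0.045]
    - [0,0,0.045]
    - [0,0,0.045]
    - [0,0,0.045]
    - [0,0,0.045]
    - [0,0,0.045]
    - [0,0,0.045]
    - [0,0,0.045]
  jaw: [0.05,0.05,0.05,0.05,0.05,0.05,0.05,0.05,0.05,0.05]

```text
clock: 8.1
eef_pos: [607.5, 64.6, 79.9]
orientation: [2.606, -1.748, -0.001]
wrist_force: [-5.3, -6.7, 2.5]
opening: 13.9
finger_force: 29.6
```

>>> play_rows:
  slide:
    - [0,0,0]
    - [0,0,0]
    - [0,0,0]
    - [0,0,0]
    - [0,0,0]
    - [0,0,0]
    - [0,0,0]
    - [0,0,0]
    - [0,0,0]
    - [0,0,0]
  twist:
    - [0,0,0.045]
    - [0,0,0.045]
    - [0,0,0.045]
    - [0,0,0.04]
    - [0,0,0.03]
    - [0,0,0.03]
    - [0,0,0.017]
    - [0,0,0]
    - [0,0,0]
    - [0,0,0]
  jaw: [0.05,0.05,0.05,0.05,0.05,0.05,0.05,0.05,0.05,0.05]

```text
clock: 9.1
eef_pos: [607.3, 64.5, 79.9]
orientation: [2.368, -2.059, -0.001]
wrist_force: [-7.1, -5.3, 2.7]
opening: 13.7
finger_force: 29.6
```

```bash
python3 -c "
from plan import *
plan([]);print(r.get_obs()['moment'])
"
```

```text
now [607.3  64.5  79.9] -172.0 tilt [-0.003  -0.0027 -1.    ] [ 0.43  0.11 -0.12  0.   -1.35 -0.3 ] 9.1 [-7.1 -5.3  2.7]
[-1.53730667  1.7022045  -0.01698941]
```

Yaw turned by 60° and there is almost no moment left on the vertical axis. I'll open the gripper, wait for the detent to settle, and rise.

>>> play_rows:
  slide:
    - [0,0,0]
    - [0,0,0]
    - [0,0,0]
    - [0,0,0]
    - [0,0,0]
    - [0,0,0]
    - [0,0,0]
    - [0,0,0]
  twist:
    - [0,0,0]
    - [0,0,0]
    - [0,0,0]
    - [0,0,0]
    - [0,0,0]
    - [0,0,0]
    - [0,0,0]
    - [0,0,0]
  jaw: [0.25,0.4,0.6,0.8,1,1,1,1]

```text
clock: 9.9
eef_pos: [608.4, 66.3, 79.8]
orientation: [-2.372, 2.06, 0.0]
wrist_force: [0.7, 0.3, -0.3]
opening: 85.2
finger_force: 0.0
```

>>> play_rows:
  slide:
    - [0,0,-1]
    - [0,0,-2]
    - [0,0,-4]
    - [0,0,-4]
    - [0,0,-4]
    - [0,0,-4]
    - [0,0,-1]
    - [0,0,0]
    - [0,0,0]
  twist:
    - [0,0,0]
    - [0,0,0]
    - [0,0,0]
    - [0,0,0]
    - [0,0,0]
    - [0,0,0]
    - [0,0,0]
    - [0,0,0]
    - [0,0,0]
  jaw: [1,1,1,1,1,1,1,1,1]

```text
clock: 10.8
eef_pos: [608.2, 66.4, 278.7]
orientation: [2.371, -2.06, -0.002]
wrist_force: [0.6, 0.3, -1.4]
opening: 85.4
finger_force: 0.0
```

```bash
cat > look.py <<'E'
from plan import *
plan([])
for n in("scene","top","wrist"):
    f=r.grab_frame(n); p=mask_pts(f,np.ones((400,640),bool))
    b=p[(np.hypot(p[:,0]-608,p[:,1]-66)<50)&(p[:,2]>98)&(p[:,2]<115)]
    if len(b)>20: print(n,"bar",len(b),cv2.minAreaRect(b[:,:2].astype(np.float32)))
    b=p[(np.hypot(p[:,0]-479,p[:,1]-46)<45)&(p[:,2]>92)&(p[:,2]<106)]
    if len(b)>20: print(n,"block",len(b),np.median(b,0).round(1),cv2.minAreaRect(b[:,:2].astype(np.float32)))
    b=p[(np.hypot(p[:,0]-479,p[:,1]-46)<42)&(p[:,2]>61)&(p[:,2]<68)]
    if len(b)>20: print(n,"foot",len(b),cv2.minEnclosingCircle(b[:,:2].astype(np.float32)))
    for l,z in(("holder",55),("dish",55),("seat_holder",55)):
        for q in r.mark_of(l,f)[:3]:
            v,u=q["location"][0]*400,q["location"][1]*640; print(n,l,round(q["conf"],2),int(u),int(v),px2w(f,u,v,z=z).round(1))
    cv2.imwrite(f"pics/{n}2.png",f["image"])
E
python3 look.py
```

```text
now [608.2  66.4 278.7] -172.0 tilt [-1.5e-03  3.0e-04 -1.0e+00] [ 0.44  0.08  0.22 -0.   -1.71 -0.3 ] 10.8 [ 0.6  0.3 -1.4]
scene bar 312 ((608.8443603515625, 64.81150817871094), (17.108060836791992, 69.05073547363281), 7.643016815185547)
scene block 314 [484.   47.2 100.1] ((480.77423095703125, 46.518829345703125), (37.22492599487305, 54.4461669921875), 62.53284454345703)
scene foot 207 ((479.538330078125, 46.88423538208008), 40.929115295410156)
scene holder 0.93 178 202 [ 569.1 -294.9   55. ]
scene holder 0.79 329 193 [471.7  38.5  55. ]
scene holder 0.21 326 289 [731.9  86.   55. ]
scene dish 0.82 326 290 [734.6  86.4  55. ]
scene seat_holder 0.85 329 194 [474.1  40.2  55. ]
top bar 62 ((607.4517211914062, 65.46119689941406), (14.931821823120117, 68.9647216796875), 7.833027362823486)
top block 301 [478.9  47.1  98.9] ((478.7468566894531, 47.709007263183594), (35.426116943359375, 53.484901428222656), 64.15532684326172)
top foot 207 ((480.0578918457031, 47.37534713745117), 39.829097747802734)
top holder 0.96 406 272 [ 316.1 -212.5   55. ]
top holder 0.58 305 210 [474.9  55.7  55. ]
top seat_holder 0.67 309 209 [478.1  43.4  55. ]
wrist bar 1075 ((607.3839721679688, 67.57310485839844), (13.587221145629883, 69.7696762084961), 7.72745943069458)
wrist block 2033 [480.7  49.1  98.5] ((479.0771789550781, 49.80363845825195), (36.125755310058594, 54.424522399902344), 62.91184997558594)
wrist foot 1253 ((479.4365539550781, 47.69668960571289), 40.607566833496094)
wrist holder 0.63 432 169 [479.6  50.2  55. ]
wrist dish 0.74 202 168 [731.3  85.1  55. ]
```

View pics/wrist2.png

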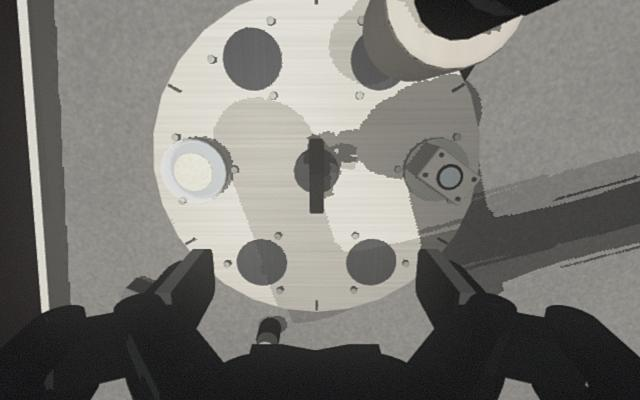

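Wrist view: the stage has turned 60°. The holder, now at (447,172), is clear of the head, the dish is still on its station at (198,170), and the bar is vertical in the picture.

```bash
python3 -c "
from plan import *
plan([(479,47.3,180,-117,8)])"
```

```text
now [608.5  66.3 279.8] -172.0 tilt [-1.e-04  0.e+00 -1.e+00] [ 0.44  0.08  0.22 -0.   -1.71 -0.3 ] 11.4 [ 1.2  0.8 -0.1]
8 [[0.01, 1.64, 1.25], [-0.19, 1.62, 1.25], [-0.38, 1.59, 1.25], [-0.57, 1.53, 1.25], [-0.75, 1.45, 1.25], [-0.92, 1.35, 1.25], [-1.07, 1.24, 1.25], [-1.21, 1.1, 1.25]] twist z -0.1199
```

>>> play_rows:
  slide:
    - [0.01,1.64,1.25]
    - [-0.19,1.62,1.25]
    - [-0.38,1.59,1.25]
    - [-0.57,1.53,1.25]
    - [-0.75,1.45,1.25]
    - [-0.92,1.35,1.25]
    - [-1.07,1.24,1.25]
    - [-1.21,1.1,1.25]
    - [0,0,0]
    - [0,0,0]
  twist:
    - [0,0,-0.12]
    - [0,0,-0.12]
    - [0,0,-0.12]
    - [0,0,-0.12]
    - [0,0,-0.12]
    - [0,0,-0.12]
    - [0,0,-0.12]
    - [0,0,-0.12]
    - [0,0,0]
    - [0,0,0]
  jaw: [1,1,1,1,1,1,1,1,1,1]

```text
clock: 12.4
eef_pos: [479.3, 47.4, 180.4]
orientation: [-3.054, 0.735, -0.001]
wrist_force: [-0.1, -0.6, -0.2]
opening: 85.0
finger_force: 0.0
```

```bash
sed -i 's/("scene","top","wrist")/("scene","wrist")/' look.py; python3 look.py;  python3 -c "
from plan import *
plan([(479,47.3,69,-117,6)])"
```

```text
now [479.3  47.4 180.4] -117.1 tilt [ 1.e-03  3.e-04 -1.e+00] [ 0.52 -0.28 -0.3   0.   -1.55  0.58] 12.4 [-0.1 -0.6 -0.2]
scene bar 315 ((608.570068359375, 64.7967529296875), (17.43633270263672, 69.25426483154297), 7.228048801422119)
scene block 314 [484.1  47.  100.1] ((480.8808288574219, 46.205467224121094), (36.65288162231445, 54.78734588623047), 62.30393981933594)
scene foot 205 ((478.80413818359375, 46.804237365722656), 41.08951950073242)
scene holder 0.73 334 193 [469.1  51.1  55. ]
scene holder 0.73 177 202 [ 570.8 -296.5   55. ]
scene holder 0.32 445 287 [681.4 302.8  55. ]
scene dish 0.62 327 289 [731.2  87.5  55. ]
scene seat_holder 0.9 332 194 [471.7  45.2  55. ]
wrist bar 3485 ((607.0443115234375, 67.6663818359375), (14.5642671585083, 70.02305603027344), 8.15836238861084)
wrist block 3834 [480.3  49.   98.6] ((478.7635498046875, 49.674869537353516), (36.00078201293945, 53.626708984375), 63.050071716308594)
wrist foot 2123 ((480.6411437988281, 44.71363067626953), 40.43403244018555)
wrist holder 0.78 316 189 [480.2  48.4  55. ]
now [479.3  47.4 179.8] -117.0 tilt [-2.e-04  0.e+00 -1.e+00] [ 0.52 -0.28 -0.3  -0.   -1.55  0.58] 12.8 [-0.6  0.5 -0.9]
6 [[-0.0, 0.0, 1.85]] twist z 0.0
```

View pics/wrist2.png

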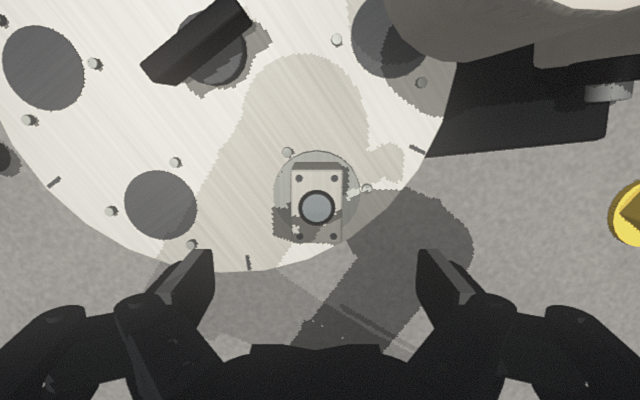

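View pics/scene2.png

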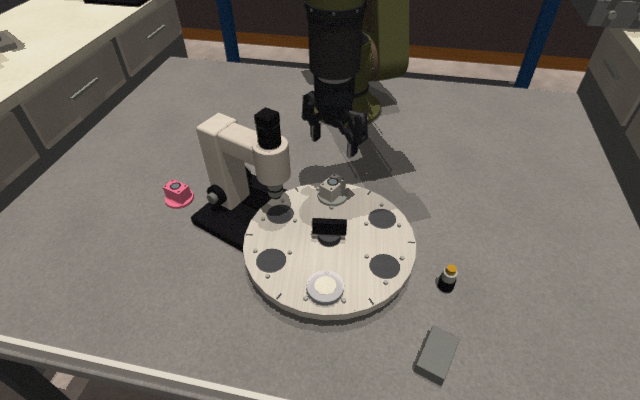

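The block lies square between the open fingers at (317,203) in the wrist view, and the stage and dish look right. I'll descend and grip.

>>> play_rows:
  slide:
    - [0,0,2]
    - [0,0,2.5]
    - [0,0,2.5]
    - [0,0,2]
    - [0,0,1.2]
    - [0,0,0.8]
    - [0,0,0]
    - [0,0,0]
  twist:
    - [0,0,0]
    - [0,0,0]
    - [0,0,0]
    - [0,0,0]
    - [0,0,0]
    - [0,0,0]
    - [0,0,0]
    - [0,0,0]
  jaw: [1,1,1,1,1,1,1,1]

```text
clock: 13.6
eef_pos: [479.6, 47.5, 70.8]
orientation: [-3.055, 0.732, -0.002]
wrist_force: [0.3, 0.9, 0.1]
opening: 85.3
finger_force: 0.0
```

>>> play_rows:
  slide:
    - [0,0,0]
    - [0,0,0]
    - [0,0,0]
    - [0,0,0]
    - [0,0,0]
    - [0,0,0]
    - [0,0,0]
    - [0,0,0]
    - [0,0,0]
    - [0,0,0]
  twist:
    - [0,0,0]
    - [0,0,0]
    - [0,0,0]
    - [0,0,0]
    - [0,0,0]
    - [0,0,0]
    - [0,0,0]
    - [0,0,0]
    - [0,0,0]
    - [0,0,0]
  jaw: [0.8,0.65,0.55,0.5,0.46,0.42,0.38,0.34,0.3,0.3]
  grip_force: 40

```text
clock: 14.6
eef_pos: [479.1, 47.4, 70.0]
orientation: [-3.055, 0.732, -0.0]
wrist_force: [-0.7, -1.5, 3.1]
opening: 35.2
finger_force: 41.1
```

```bash
python3 -c "
from plan import *
plan([]);print(r.get_obs())"
```

```text
now [479.1  47.4  70. ] -117.0 tilt [ 2.e-04  0.e+00 -1.e+00] [ 0.52 -0.25 -0.48  0.   -1.34  0.58] 14.6 [-0.7 -1.5  3.1]
{'clock': 14.6, 'qpos': array([ 5.19009944e-01, -2.46604983e-01, -4.75041564e-01,  6.67627792e-05,
       -1.34221429e+00,  5.81234350e-01]), 'qd': array([ 2.62187511e-03, -1.28594735e-03, -5.41995742e-05, -1.65627436e-03,
       -1.15276887e-03,  2.07078213e-04]), 'effort': array([ 1.36066899e-01, -2.03197092e+01,  3.29846656e+01,  6.36799738e+00,
        4.83079031e-01,  3.27465787e-03]), 'eef_pos': array([479.10886   ,  47.36249839,  70.04723348]), 'orientation': array([-3.05499664e+00,  7.32305807e-01, -2.36448957e-04]), 'wrist_force': array([-0.67004058, -1.49557529,  3.14665154]), 'moment': array([-0.1439431 ,  0.484059  , -0.02715388]), 'finger_force': 41.131290793418884, 'opening': 35.15069249694543}
```

Gripped with little side force (opening 35 mm). I'll lift straight up by 10 cm.

>>> play_rows:
  slide:
    - [0,0,-0.2]
    - [0,0,-0.4]
    - [0,0,-0.6]
    - [0,0,-0.8]
    - [0,0,-1]
    - [0,0,-1]
    - [0,0,-1]
    - [0,0,-1]
    - [0,0,-1]
    - [0,0,-1]
  twist:
    - [0,0,0]
    - [0,0,0]
    - [0,0,0]
    - [0,0,0]
    - [0,0,0]
    - [0,0,0]
    - [0,0,0]
    - [0,0,0]
    - [0,0,0]
    - [0,0,0]
  jaw: [0.3,0.3,0.3,0.3,0.3,0.3,0.3,0.3,0.3,0.3]

```text
clock: 15.6
eef_pos: [479.1, 47.4, 150.7]
orientation: [-3.055, 0.732, -0.0]
wrist_force: [0.1, -0.2, -4.3]
opening: 35.5
finger_force: 40.5
```

>>> play_rows:
  slide:
    - [0,0,-0.8]
    - [0,0,-0.6]
    - [0,0,-0.4]
    - [0,0,-0.2]
    - [0,0,0]
    - [0,0,0]
    - [0,0,0]
    - [0,0,0]
    - [0,0,0]
    - [0,0,0]
  twist:
    - [0,0,0]
    - [0,0,0]
    - [0,0,0]
    - [0,0,0]
    - [0,0,0]
    - [0,0,0]
    - [0,0,0]
    - [0,0,0]
    - [0,0,0]
    - [0,0,0]
  jaw: [0.3,0.3,0.3,0.3,0.3,0.3,0.3,0.3,0.3,0.3]

```text
clock: 16.6
eef_pos: [479.0, 47.4, 169.7]
orientation: [-3.055, 0.732, 0.0]
wrist_force: [0.5, -0.7, -2.5]
opening: 35.2
finger_force: 40.5
```

Run:
```python
from plan import *
plan([]); o=r.get_obs(); print(o["opening"],o["finger_force"],o["qd"].round(4))
f=r.grab_frame("scene"); cv2.imwrite("pics/fin.png",f["image"])
p=mask_pts(f,np.ones((400,640),bool))
b=p[(np.hypot(p[:,0]-608,p[:,1]-66)<50)&(p[:,2]>98)&(p[:,2]<115)]
print("bar",len(b),cv2.minAreaRect(b[:,:2].astype(np.float32)))
t=p[(np.hypot(p[:,0]-479,p[:,1]-47)<45)&(p[:,2]>140)&(p[:,2]<175)];print(np.percentile(t[:,2],[1,5,50]))
```

```text
now [479.   47.4 169.7] -117.0 tilt [-1.e-04  1.e-04 -1.e+00] [ 0.52 -0.28 -0.32 -0.   -1.53  0.58] 16.6 [ 0.5 -0.7 -2.5]
35.15018908508794 40.52173376083374 [-0.0017 -0.0011 -0.0016 -0.0003 -0.0014  0.0011]
bar 306 ((607.7938842773438, 64.71739196777344), (17.62653923034668, 69.17064666748047), 7.545650482177734)
[156.43913147 157.57402362 163.82338594]
```

View pics/fin.png

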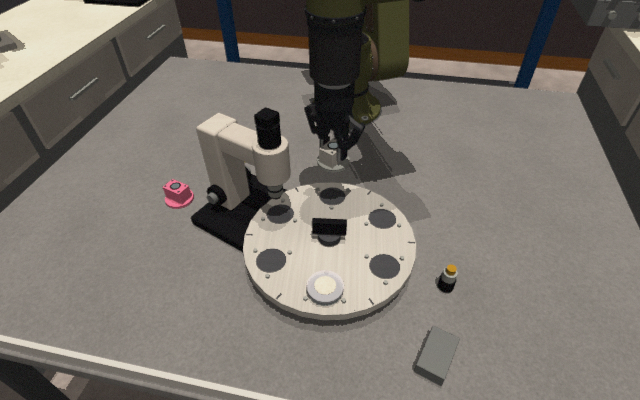

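The holder hangs level at (332,155), its underside about 100 mm above the stage. The station at (332,195) is empty, the stage is in its detent, and everything else is where it was.

```bash
python3 -c "
from cell import r
print(r.finish_job())"
```

```text
the job is handed in; nothing more can be done
None
```

The stage is turned one position clockwise (60°) and rests in its detent, the holder is held level and still about 10 cm above it with the dish and bench items where they were, and the job is handed in.

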